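Nip up a bayonet filler cap on a coolant header tank

ROBOT

A 7-joint arm with a two-finger parallel gripper is mounted at the origin on a cart in front of the work surface, level with it; the furniture and walls round the work are solid. World frame = base frame: x ahead of the robot, y to its left, z up, the work surface at z = 0. Lengths are in m, angles in rad, forces in N, time in s.
With the tool pointing down it reaches from about 0.425 to 0.925 m from the base axis. Payload 6.8 kg.
Tool frame: the origin (TCP) lies between the finger pads; the fingertips stand 11 mm ahead of it and the grasp point (between the pads) lies 8 mm behind it; z points along the fingers, y is the line along which they close (so a half turn about z gives the same grasp; the last joint's range is limited). The gripper opens to 85 mm and grips with 20 to 120 N. Pads are 22 mm wide; open, the fingers measure 114 mm over their backs; the gripper's body (76 mm by 85 mm) begins 54 mm behind the grasp point. The pads swing forward as they close: fully open they stand 13 mm farther back than shut.
Start: joints at [-1.303, 0.477, 0.022, 1.555, -0.011, 1.109, -0.083], TCP at [0.248, 0.628, 0.242] pointing down, gripper open.
Joint ranges: [-2.96, 2.96], [-0.34, 2.1], [-1.41, 1.46], [0.24, 2.44], [-1.37, 4.51], [0.17, 1.92], [-2.96, 2.96]. Speed limits (rad/s): [2.39, 2.39, 3.14, 3.14, 3.14, 3.14, 3.14].

INTERFACE

Orientations are given as a rotation vector (axis times angle).
In Python, from bench import r gives the robot as it stands.
- The arm moves only by the tool send_rows, never from a script. Its argument "deltas" is a list of rows, each an object of numbers: "dx", "dy", "dz": the shift along the world's x, y, z in mm; "rx", "ry", "rz": the turn, a rotation vector about the world's x, y, z in degrees. A call has 1 to 5 rows; each row is the pose to reach, as a shift and turn from the pose commanded when the call began; what a row does not reach only later rows make up. A row lasts 1/12 s, in which the tool goes at most 41.7 mm and 7.16 degrees, less where a joint would pass 70% of its speed; a pose out of reach is approached as far as the arm can. A call with a gripper value outside its range is refused whole. "jaw" is the finger opening in mm, from 0 to 85.4, set as the call begins (left out, the last holds). The fingers move at their own pace and stop on an object; "newtons" is the grip in N (left out, the last holds). Time passes only in rows, so rows that repeat a pose let the fingers close. It gives the time, the measured TCP pose, the force, the opening and the grip force at its end, in the units of the state.
- r.get_obs(): the state, without advancing time (a new reading comes with each control period).
- r.grab_frame(name): name is "side" or "top" or "wrist"; returns a dict with "frame" (480x640x3 uint8, blue, green, red), "z_map" (480x640 float32, m along the optical axis (not along the pixel's ray), 0 where there is no reading), "vertical_fov" (degrees; the focal length in pixels is half the picture's height over the tangent of half this angle, whatever the lens; pixels are square), "cx", "cy" (the principal point, pixels), "xyz" and "orientation" of the camera in the world. Camera axes: x right, y down, z forward; pixel columns grow to the right and rows downward; lengths in m; the calibration is good to about 2 mm. A picture is of the moment at which its call begins.
- r.hand_in(): hands the job in; it is judged then, once.
The state is a dict: "clock": time; "joints": joint angles; "qvel": joint speeds; "tau": joint torques, N m; "tcp_pos": TCP position; "orientation": TCP orientation; "contact_force": force on the tool from outside, world axes, zero at the start; "moment": the same for the moment, N m; "grip_width": finger opening in m; "gripper_force": force on a finger pad.
Only numpy, scipy, OpenCV 4.12 (cv2) and the standard library are available. Lean on these libraries where they do the work, as an engineer would, in place of code of your own. Each camera call takes 0.05 s, during which the arm holds its last target. There are 200 camera calls.

TASK

The coolant header tank on the plywood board is ready for its leak test: pick up the filler cap by its black bar handle, drop its two lugs through the notches of the filler neck, press it down onto the seal and turn it clockwise so that the lugs catch under the collar. Then nip it up hand-tight, with about 10 N of push near the end of the bar; the seal is worn by an unknown amount, so stop by feel and not at an angle, without overtightening or pushing hard on the neck. Let go of the cap and leave the other things on the bench where they are.

Things in the scene. Friction and masses are not known exactly. Their poses are not given: they have to be found in the camera images.
- cap_bar (a point): Centre of the upright black bar handle across the top of the round steel filler cap (77 mm across, 54 mm high, 160 g, standing on its plug). Bar: 120 mm long (along x), 12 mm thick (y), 28 mm high. z: the cap's axis, up. Below this point: disc top 14 mm, skirt edge 28 mm, lug centres 35 mm, flat bottom of the 41 mm plug 40 mm. Half a turn gives the same cap.
- cap_lug (a point): Middle of one of the cap's two lugs, 6 mm thick round pins that stand out of the plug to a radius of 28.5 mm in line with the bar (at +x and -x of cap_bar); 25.5 mm from the cap's axis, 35 mm below cap_bar.
- neck_mouth (a point): Centre of the rim of the aluminium filler neck (68 mm outside, 60 mm inside) on the tank, 105 mm above the bench; z up. Its collar, 4 mm thick, has a 45 mm hole (plug: 2 mm to spare all round) and two notches, at +x and -x of this point. cap_bar is 38 mm above this point if the lugs rest on the collar, and must come below 28 mm for the lugs to turn under it.
- neck_notch (a point): Middle of the notch at +x of neck_mouth, at rim height, 25.5 mm from the neck's axis; the other lies opposite. Each is about 11 mm wide and open to the neck's wall: the lugs drop through with 2.5 mm to spare either side. After 0.23 rad clockwise (from above) a lug is under the collar and holds; counter-clockwise it is blocked.
- ramp_stop (a point): Low end of the ramp that starts at neck_notch: the collar's underside, 4 mm below the rim at the notch, falls 4.6 mm per radian clockwise over 1.3 rad to a solid stop here. The ramps draw the cap down as it turns, so a hand that grips it must sink with it. Greased (friction near 0.25): the cap stays where it is let go.
- seal_middle (a point): Middle of the range of the rubber seal's top in the neck: it lies up to 1.9 mm higher or lower (unknown wear, firm rubber), so the cap goes tight after 0.5 to 1.35 rad of turn in all. A high seal needs a push of 12 N to start turning. Hand-tight: while it still turns, it takes 10 N pushed square to the bar 50 mm from its middle (0.45 N m if gripped in the middle); at rest friction hides the twist.
- header_tank: Aluminium coolant header tank, 94 mm (x) by 146 mm (y), top 77 mm above the bench, bolted on a plywood board 140 by 200 by 15 mm that does not move; origin under its centre on the bench, z up. Hose stubs stick out low at both y ends; the neck stands on its middle, with a thin overflow pipe to +y.
- filler_cap: The cap as a whole; origin at the centre of its plug's bottom, axes as cap_bar.

How it is judged:
On the way:
1. the cap stands upright in the neck with both lugs through the notches, below the collar's top (cap_bar less than 30 mm above neck_mouth) (z of cap_bar in the frame of neck_mouth below 0.03 m and horizontal distance between cap_bar and neck_mouth below 0.004 m and angle between cap_bar's own z axis and vertical below 0.1 rad), for 0.1 s.
At the end, for the whole second after the job is handed in: The cap sits upright (within 0.06 rad) and centred (within 4 mm) in the neck, turned at least 0.3 rad clockwise so that its lugs are under the ramps, cap_bar less than 29 mm above neck_mouth, at rest and let go, and the ramps clamp it on the seal with 15 to 38 N (contact force between filler_cap and header_tank between 15 and 38 N and angle between the x axis of cap_bar and the x axis of neck_mouth, either way round above 0.3 rad and z of cap_bar in the frame of neck_mouth below 0.029 m and horizontal distance between cap_bar and neck_mouth below 0.004 m and angle between cap_bar's own z axis and vertical below 0.06 rad and linear speed of filler_cap below 0.01 m/s); the robot touches nothing.
It fails at once if the cap is pressed or forced against the tank with more than 60 N (contact force between filler_cap and header_tank above 60 N).
It fails at once if any of the other things on the bench is shifted by more than 20 mm (distance of any of spanner_22, spanner_17, screwdriver_a, piston_1, piston_2, sprocket_small, bearing_1, tape_roll, feeler_set from where it was at the start of the episode above 0.02 m).
It also fails if it takes over 67 s, if anything falls off the work surface, if the arm or the gripper's body presses on something with over 40 N, if the wrist force passes 120 N, or if a joint passes its speed limit or range.

## Working session

There is one attempt and no reset: what is moved stays moved. The work goes in short steps, Python scripts to look and compute and a tool call to move; the robot and the scene stay as the last step left them, time stands still between calls to the robot, and variables do not carry over. Pictures are saved under pics/ and viewed, at most 10 in all, crops included, and the job is handed in when it is done.

Besides the shell and the picture viewer there is one more tool, called after ">>>" in YAML: its name, and indented under it one key for each argument. send_rows: Moves the arm, as the interface text tells. Its arguments: {"type":"object","properties":{"deltas":{"type":"array","items":{"type":"object","properties":{"dx":{"type":"number"},"dy":{"type":"number"},"dz":{"type":"number"},"rx":{"type":"number"},"ry":{"type":"number"},"rz":{"type":"number"}}}},"jaw":{"type":"number"},"newtons":{"type":"number"}},"required":["deltas"]}

```bash
mkdir -p pics; ls; cat > h.py <<'E'
import numpy as np, cv2, pickle
from scipy.spatial.transform import Rotation as R
def cam(f):
    H=f["frame"].shape[0]; F=H/2/np.tan(np.radians(f["vertical_fov"])/2)
    o=np.array(f["orientation"]); 
    M=R.from_rotvec(o).as_matrix() if o.size==3 else o
    return F,f["cx"],f["cy"],np.array(f["xyz"]),M
def ray(f,u,v):
    F,cx,cy,p,M=cam(f); return p, M@np.array([(u-cx)/F,(v-cy)/F,1.])
def plane(f,u,v,z):
    p,d=ray(f,u,v); return p+d*(z-p[2])/d[2]
def cloud(f):
    F,cx,cy,p,M=cam(f); v,u=np.mgrid[:480,:640]; Z=f["z_map"]
    P=np.stack([(u-cx)/F*Z,(v-cy)/F*Z,Z],-1)@M.T+p
    P[Z<=0]=np.nan; return P
def proj(f,X):
    F,cx,cy,p,M=cam(f); c=M.T@(np.array(X)-p); return F*c[0]/c[2]+cx,F*c[1]/c[2]+cy
E
python3 - <<'E'
from h import *
from bench import r
o=r.get_obs(); print(o)
for n in("top","side","wrist"):
    f=r.grab_frame(n); pickle.dump(f,open(n+"0.pkl","wb")); cv2.imwrite(f"pics/{n}0.png",f["frame"]); print(n,f["vertical_fov"],f["cx"],f["cy"],f["xyz"],f["orientation"])
E
```

```text
pics
{'clock': 0.0, 'joints': array([-1.30308047,  0.47782537,  0.02234107,  1.55647087, -0.01150048,
        1.10930187, -0.0831066 ]), 'qvel': array([-1.53058772e-04, -1.48814407e-03, -1.02296560e-03, -4.32482923e-06,
       -1.11353847e-03, -1.43877900e-03, -8.51413459e-04]), 'tau': array([ 1.58323005e-04, -5.96449220e+01,  1.60827778e+00, -2.81201130e+01,
        1.25066412e-02,  9.18955629e-03,  1.60478385e-05]), 'tcp_pos': array([0.24754598, 0.62734114, 0.24130059]), 'orientation': array([-5.86801897e-01, -3.08608696e+00,  2.92984042e-03]), 'contact_force': array([-0.29760867, -0.42470927,  0.59702913]), 'moment': array([-0.00436958,  0.04271782, -0.00179891]), 'gripper_force': 0.0, 'grip_width': 0.08528405735000721}
top 45.378934719859785 321.56351204682056 244.60344153952502 [ 0.4756236  -0.12272456  0.93383687] [-2.17711109  2.17343019 -0.10338447]
side 49.88385446213768 324.0138562971647 259.6336783105256 [0.53531174 0.51037788 0.66653424] [ 0.03313624 -2.87083086  1.24323224]
wrist 70.35206431580417 321.6984551010759 244.8141449954792 [0.1760741  0.65431914 0.3718336 ] [2.37878495 1.61806428 0.24778924]
```

View pics/top0.png

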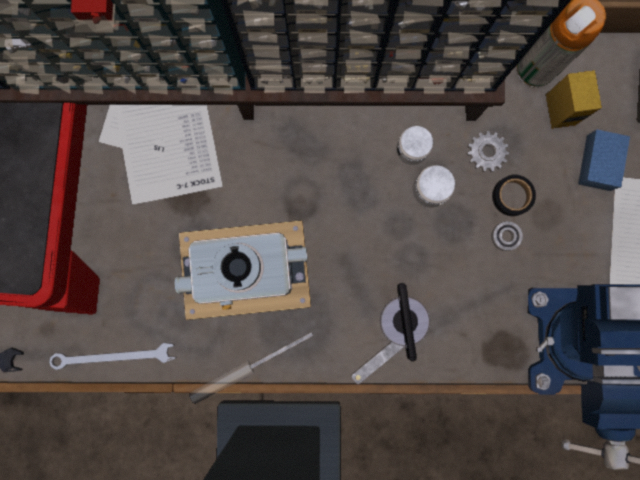

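View pics/side0.png

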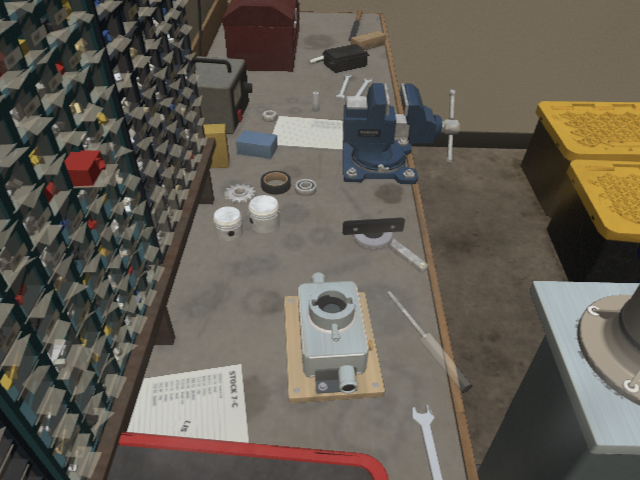

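The top view shows the tank at about (245,268) with its neck at (237,266) and notches up and down in the image. The cap is at (405,321), its black bar running nearly vertically from (403,285) to (411,359), with the feeler set beside it at (378,362). The side view shows the neck at (331,305) and the bar at (373,227).

```bash
python3 - <<'E'
from h import *
T=pickle.load(open("top0.pkl","rb"));S=pickle.load(open("side0.pkl","rb"))
def comp(f,box,thr):
    x0,y0,x1,y1=box; m=np.zeros((480,640),np.uint8); m[y0:y1,x0:x1]=(f["frame"][y0:y1,x0:x1].max(2)<thr)
    n,l,s,c=cv2.connectedComponentsWithStats(m); return l==1+np.argmax(s[1:,4])
for f,b,n in((T,(370,275,440,370),"top"),(S,(335,208,415,240),"side")):
    m=comp(f,b,45); v,u=np.nonzero(m); print(n,m.sum(),u.min(),u.max(),v.min(),v.max(),cv2.minAreaRect(np.c_[u,v].astype(np.float32)))
    P=cloud(f)[m]; print(np.nanpercentile(P,[1,5,50,95,99],axis=0).round(4))
    Q=P[P[:,2]>np.nanpercentile(P[:,2],90)-0.004]; (c,s,a)=cv2.minAreaRect((Q[:,:2]*1000).astype(np.float32)); print(len(Q),c,s,a,Q[:,2].mean())
    q=Q[:,:2]-Q[:,:2].mean(0); w,V=np.linalg.eigh(q.T@q); print("dir",V[:,1],np.degrees(np.arctan2(V[1,1],V[0,1])))
for f,b in((T,(150,200,330,330)),(S,(280,260,390,400))):
    P=cloud(f); m=np.zeros((480,640),bool); m[b[1]:b[3],b[0]:b[2]]=1
    for z0,z1 in((.098,.112),(.071,.082),(.010,.02)):
        k=m&(P[...,2]>z0)&(P[...,2]<z1); Q=P[k]; print(z0,k.sum(),cv2.minAreaRect((Q[:,:2]*1000).astype(np.float32)),cv2.minEnclosingCircle((Q[:,:2]*1000).astype(np.float32)),np.median(Q[:,2]))
a=cv2.resize(T["frame"][225:325,170:320],None,fx=4,fy=4,interpolation=cv2.INTER_CUBIC)
b=cv2.resize(S["frame"][265:355,285:385],None,fx=4,fy=4,interpolation=cv2.INTER_CUBIC)
c=np.zeros((560,800,3),np.uint8); c[:240,:]=0
a=cv2.resize(T["frame"][235:300,200:275],(400,347),interpolation=cv2.INTER_CUBIC); b=cv2.resize(S["frame"][280:345,293:368],(400,347),interpolation=cv2.INTER_CUBIC)
cv2.imwrite("pics/neck.png",np.hstack([a,b]))
E
```

```text
top 856 394 416 284 360 ((405.0, 322.0), (76.0, 22.0), 90.0)
[[ 0.3841 -0.2715  0.0271]
 [ 0.3904 -0.268   0.0287]
 [ 0.4397 -0.2536  0.0535]
 [ 0.4892 -0.2431  0.0568]
 [ 0.4953 -0.2399  0.058 ]]
516 (439.75775146484375, -255.273681640625) (116.37517547607422, 12.09613037109375) 7.735574245452881 0.05484748588629662
dir [-0.99075916 -0.13563288] -172.20478205116632
side 59 343 363 224 230 ((352.97412109375, 227.0603485107422), (5.167538166046143, 20.259098052978516), 86.633544921875)
[[ 0.461  -0.247   0.0361]
 [ 0.4636 -0.2461  0.0384]
 [ 0.4864 -0.2431  0.0484]
 [ 0.4963 -0.2396  0.0532]
 [ 0.4974 -0.2389  0.0535]]
35 (477.8856506347656, -242.8258819580078) (37.247901916503906, 4.900369644165039) 7.927245616912842 0.05003024035578349
dir [-0.98727682 -0.15901093] -170.85050825344285
0.098 932 ((516.29931640625, 4.247657775878906), (66.70028686523438, 80.16973876953125), 41.87956237792969) ((519.2137451171875, 10.33045768737793), 45.035430908203125) 0.10547574030046192
0.071 4211 ((520.9548950195312, -0.8967132568359375), (94.60142517089844, 147.4091339111328), 5.853337287902832) (
[... 157 characters left out ...]
0.12220764160156), 5.866110801696777) ((520.4842529296875, -0.9340118765830994), 120.59278869628906) 0.015837906201734753
0.098 891 ((522.1367797851562, 6.384124755859375), (79.94070434570312, 67.25735473632812), 59.37545394897461) ((518.0772094726562, 12.206857681274414), 45.92633819580078) 0.10488333640869862
0.071 2891 ((519.1170043945312, 1.9002456665039062), (94.58622741699219, 146.86143493652344), 5.943011283874512) ((519.8640747070312, 2.3255615234375), 81.75653839111328) 0.07675163911395355
0.01 3410 ((498.1363525390625, -0.6204376220703125), (182.35348510742188, 201.1382293701172), 5.70172643661499) ((497.73101806640625, -1.3204231262207031), 134.85829162597656) 0.015401042797956621
```

View pics/neck.png

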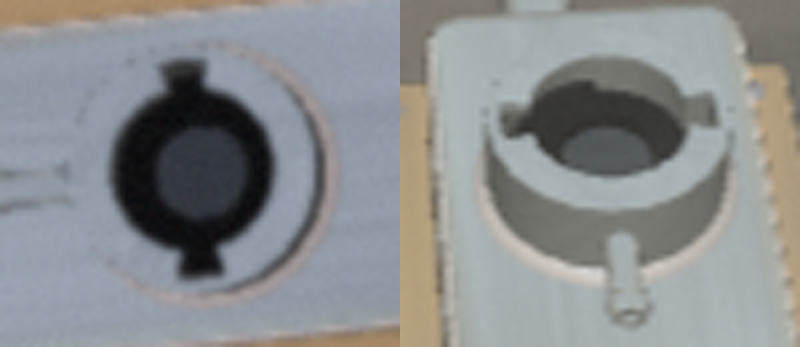

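The crop shows the notches in the top view at about pixel (234.5,249) and (237.7,284). That puts the notch line near the tank's +5.9° yaw.

```bash
python3 - <<'E'
from h import *
T=pickle.load(open("top0.pkl","rb"));S=pickle.load(open("side0.pkl","rb"))
a=plane(T,234.5,249.06,.105);b=plane(T,237.7,283.75,.105);print("notches",a,b,(a+b)/2,np.degrees(np.arctan2(a[1]-b[1],a[0]-b[0])))
# hole/ neck outer from rim points
for f,b in((T,(190,225,290,310)),(S,(285,265,375,345))):
    P=cloud(f); m=np.zeros((480,640),bool); m[b[1]:b[3],b[0]:b[2]]=1
    k=m&(abs(P[...,2]-.105)<.003); Q=P[k][:,:2]*1000
    n,l,s,c=cv2.connectedComponentsWithStats(k.astype(np.uint8)); l=l==1+np.argmax(s[1:,4]); Q=P[l][:,:2]*1000
    h=cv2.convexHull(Q.astype(np.float32)); print(cv2.minEnclosingCircle(h), cv2.fitEllipse(h))
P=cloud(T)
for nm,(x0,y0,x1,y1) in dict(bin=(0,100,100,310),cap=(380,300,430,345),feeler=(352,345,398,385)).items():
    q=P[y0:y1,x0:x1].reshape(-1,3); print(nm,np.nanpercentile(q[:,2],[5,50,95,99.5]).round(3), q[q[:,2]>.03][:,0].min() if (q[:,2]>.03).any() else 0)
# disc: grey ring pixels
q=P[290:352,375:435].reshape(-1,3); d=q[(abs(q[:,2]-.026)<.004)]; print("disc",cv2.minEnclosingCircle((d[:,:2]*1000).astype(np.float32)),np.median(d[:,2]))
E
```

```text
notches [0.54575379 0.00132449 0.105     ] [ 0.49561718 -0.0040636   0.105     ] [ 0.52068549 -0.00136955  0.105     ] 6.133927972588321
((521.072265625, -0.9911466240882874), 33.89822769165039) ((521.013916015625, -0.7613062858581543), (66.69021606445312, 67.31330871582031), 144.10946655273438)
((519.0665893554688, 1.1739346981048584), 34.84974670410156) ((519.1355590820312, 1.3147002458572388), (66.74771881103516, 69.13422393798828), 176.91836547851562)
bin [-0.001  0.139  0.142  0.147] 0.45755911579399133
cap [0.    0.028 0.055 0.058] 0.40508326318560994
feeler [-0.001  0.002  0.015  0.016] 0
disc ((439.81085205078125, -255.18955993652344), 39.080322265625) 0.02736121806596109
```

>>> send_rows:
  deltas:
    - {"dx":20,"dy":-40,"dz":5}
    - {"dx":40,"dy":-80,"dz":10}
    - {"dx":60,"dy":-115,"dz":15}
    - {"dx":85,"dy":-145,"dz":20}
    - {"dx":110,"dy":-175,"dz":20}
  jaw: 50
  newtons: 40

```text
$.deltas[0]: bad value
```

>>> send_rows:
  deltas:
    - {"dx":20,"dy":-40,"dz":5,"rx":0,"ry":0,"rz":6}
    - {"dx":40,"dy":-76,"dz":10,"rx":0,"ry":0,"rz":12}
    - {"dx":60,"dy":-112,"dz":15,"rx":0,"ry":0,"rz":18}
    - {"dx":85,"dy":-145,"dz":20,"rx":0,"ry":0,"rz":24}
    - {"dx":110,"dy":-177,"dz":20,"rx":0,"ry":0,"rz":29.3}
  jaw: 50
  newtons: 40

```text
clock: 0.57
tcp_pos: [0.3571, 0.4509, 0.2631]
orientation: [-0.222, 3.133, 0.001]
contact_force: [1.1, 0.3, 0.9]
grip_width: 0.0499
gripper_force: 0.0
```

>>> send_rows:
  deltas:
    - {"dx":18,"dy":-37,"dz":0,"rx":0,"ry":0,"rz":0}
    - {"dx":36,"dy":-74,"dz":0,"rx":0,"ry":0,"rz":0}
    - {"dx":54,"dy":-111,"dz":0,"rx":0,"ry":0,"rz":0}
    - {"dx":70,"dy":-148,"dz":0,"rx":0,"ry":0,"rz":0}
    - {"dx":80,"dy":-187,"dz":0,"rx":0,"ry":0,"rz":0}

```text
clock: 0.98
tcp_pos: [0.4377, 0.2634, 0.2623]
orientation: [-0.212, 3.134, 0.0]
contact_force: [0.7, -0.3, -0.8]
grip_width: 0.0501
gripper_force: 0.0
```

>>> send_rows:
  deltas:
    - {"dx":2,"dy":-41,"dz":0,"rx":0,"ry":0,"rz":0}
    - {"dx":4,"dy":-82,"dz":0,"rx":0,"ry":0,"rz":0}
    - {"dx":6,"dy":-123,"dz":0,"rx":0,"ry":0,"rz":0}
    - {"dx":8,"dy":-164,"dz":0,"rx":0,"ry":0,"rz":0}
    - {"dx":10,"dy":-204,"dz":0,"rx":0,"ry":0,"rz":0}

```text
clock: 1.4
tcp_pos: [0.4461, 0.0592, 0.2623]
orientation: [-0.212, 3.134, 0.0]
contact_force: [1.3, 0.4, 0.1]
grip_width: 0.0496
gripper_force: 0.0
```

>>> send_rows:
  deltas:
    - {"dx":30,"dy":-30,"dz":10,"rx":0,"ry":0,"rz":0}
    - {"dx":60,"dy":-59,"dz":20,"rx":0,"ry":0,"rz":0}
    - {"dx":80,"dy":-59,"dz":20,"rx":0,"ry":0,"rz":0}
    - {"dx":80,"dy":-59,"dz":20,"rx":0,"ry":0,"rz":0}

```text
clock: 1.73
tcp_pos: [0.5303, -0.0, 0.2831]
orientation: [-0.206, 3.131, -0.002]
contact_force: [-0.4, -0.0, -0.2]
grip_width: 0.0499
gripper_force: 0.0
```

```bash
cat > w.py <<'E'
from h import *
from bench import r
import sys
n=sys.argv[1]; f=r.grab_frame("wrist"); o=r.get_obs(); pickle.dump((f,o),open(n+".pkl","wb")); cv2.imwrite(f"pics/{n}.png",f["frame"])
print(o["tcp_pos"],f["xyz"],cam(f)[4].round(3).tolist(), "neck px",proj(f,[.520,0,.105]),"cap px",proj(f,[.44,-.255,.054]))
E
python3 w.py wn1
```

```text
[0.52802127 0.00137105 0.28224472] [ 0.45358509 -0.01155882  0.41322484] [[-0.13, 0.944, 0.302], [0.991, 0.124, 0.038], [-0.002, 0.305, -0.952]] neck px (np.float64(325.335706223474), np.float64(212.48870493574032)) cap px (np.float64(74.16640828865147), np.float64(86.71646002484366))
```

>>> send_rows:
  deltas:
    - {"dx":-20,"dy":-40,"dz":0,"rx":0,"ry":0,"rz":0}
    - {"dx":-40,"dy":-80,"dz":0,"rx":0,"ry":0,"rz":0}
    - {"dx":-60,"dy":-115,"dz":-20,"rx":0,"ry":0,"rz":0}
    - {"dx":-70,"dy":-150,"dz":-40,"rx":0,"ry":0,"rz":0}
    - {"dx":-80,"dy":-190,"dz":-60,"rx":0,"ry":0,"rz":0}

```text
clock: 2.2
tcp_pos: [0.4474, -0.1766, 0.2273]
orientation: [-0.216, 3.134, 0.002]
contact_force: [1.3, -0.2, -1.1]
grip_width: 0.05
gripper_force: 0.0
```

>>> send_rows:
  deltas:
    - {"dx":-3,"dy":-30,"dz":-20,"rx":0,"ry":0,"rz":0}
    - {"dx":-6,"dy":-65,"dz":-40,"rx":0,"ry":0,"rz":0}
    - {"dx":-6,"dy":-65,"dz":-40,"rx":0,"ry":0,"rz":0}
    - {"dx":-6,"dy":-65,"dz":-40,"rx":0,"ry":0,"rz":0}

```text
clock: 2.53
tcp_pos: [0.4413, -0.2421, 0.1866]
orientation: [0.207, -3.131, -0.002]
contact_force: [0.7, 0.6, -0.1]
grip_width: 0.0505
gripper_force: 0.0
```

```bash
python3 w.py wc1; python3 - <<'E'
import cv2,numpy as np
cv2.imwrite("pics/w2.png",cv2.resize(np.hstack([cv2.imread("pics/wn1.png"),cv2.imread("pics/wc1.png")]),(800,300)))
E
```

```text
[ 0.44252445 -0.24082766  0.18728774] [ 0.36556579 -0.25395527  0.31723548] [[-0.131, 0.946, 0.295], [0.991, 0.125, 0.04], [0.001, 0.298, -0.955]] neck px (np.float64(626.5412085482326), np.float64(395.8689356376112)) cap px (np.float64(307.905029296831), np.float64(234.67674767788682))
```

View pics/w2.png

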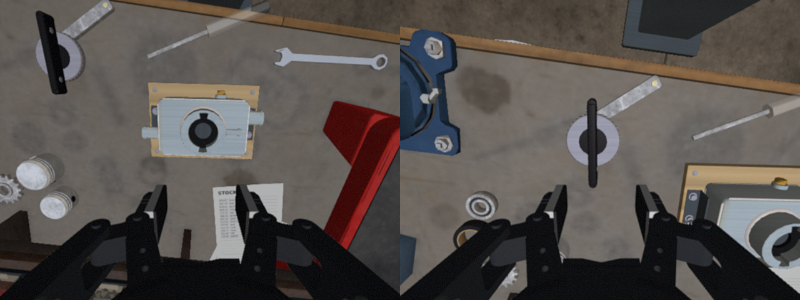

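The wrist pair shows the neck in the left picture at about (325,212) full-size, with notches above and below it. In the right picture the cap is at about (309,225) with its bar vertical. Fingers and bar line up.

```bash
cat > m.py <<'E'
from h import *
f,o=pickle.load(open("wn1.pkl","rb")); P=cloud(f)
m=np.zeros((480,640),bool); m[150:275,250:410]=1
k=m&(abs(P[...,2]-.105)<.004); n,l,s,c=cv2.connectedComponentsWithStats(k.astype(np.uint8)); l=l==1+np.argmax(s[1:,4]); Q=P[l]
h=cv2.convexHull((Q[:,:2]*1000).astype(np.float32)); print("rim",cv2.minEnclosingCircle(h),cv2.fitEllipse(h)[:2],np.median(Q[:,2]))
k=m&(abs(P[...,2]-.077)<.004);Q=P[m&(abs(P[...,2]-.077)<.004)];print("tanktop",cv2.minAreaRect((P[np.s_[:],:][(abs(P[...,2]-.077)<.004)&(np.hypot(P[...,0]-.52,P[...,1])<.095)][:,:2]*1000).astype(np.float32)),np.median(Q[:,2]))
# holes: dark at hole, ray to rim plane
d=(f["frame"].max(2)<40)&m; n,l,s,c=cv2.connectedComponentsWithStats(d.astype(np.uint8)); i=1+np.argmax(s[1:,4]); print("dark",s[i],c[i],plane(f,*c[i],.105))
f,o=pickle.load(open("wc1.pkl","rb")); P=cloud(f)
m=np.zeros((480,640),np.uint8); m[145:310,250:370]=(f["frame"][145:310,250:370].max(2)<45)
n,l,s,c=cv2.connectedComponentsWithStats(m); l=l==1+np.argmax(s[1:,4]); Q=P[l]; zt=np.nanpercentile(Q[:,2],90); Q=Q[abs(Q[:,2]-zt)<.003]
print("bar",cv2.minAreaRect((Q[:,:2]*1000).astype(np.float32)),zt)
q=Q[:,:2]-Q[:,:2].mean(0); w,V=np.linalg.eigh(q.T@q); print(np.degrees(np.arctan(V[1,1]/V[0,1])),Q.mean(0))
q=P[130:320,240:380].reshape(-1,3); d=q[(abs(q[:,2]-.026)<.005)]; print("disc",cv2.minEnclosingCircle((d[:,:2]*1000).astype(np.float32)),np.median(d[:,2]))
E
python3 m.py
```

```text
rim ((520.218017578125, -0.7076452374458313), 33.85604476928711) ((520.26708984375, -0.8007737398147583), (67.15007019042969, 67.28570556640625)) 0.10372300667044176
tanktop ((520.1116943359375, -0.7619247436523438), (89.27448272705078, 140.9627227783203), 6.005107879638672) 0.07559304987957255
dark [ 302  182   46   55 1089] [324.37006428 211.19742883] [ 0.51891467 -0.00104363  0.105     ]
bar ((439.57965087890625, -255.91627502441406), (118.00872802734375, 11.523282051086426), 7.340534687042236) 0.053238712819729646
8.259896160053053 [ 0.44279046 -0.255594    0.05233393]
disc ((429.3262023925781, -257.8834228515625), 49.08755111694336) 0.025267531411158117
```

>>> send_rows:
  deltas:
    - {"dx":-2,"dy":-14,"dz":-30,"rx":0,"ry":0,"rz":0}
    - {"dx":-2,"dy":-14,"dz":-65,"rx":0,"ry":0,"rz":0}
    - {"dx":-2,"dy":-14,"dz":-100,"rx":0,"ry":0,"rz":0}
    - {"dx":-2,"dy":-14,"dz":-105,"rx":0,"ry":0,"rz":0}
    - {"dx":-2,"dy":-14,"dz":-105,"rx":0,"ry":0,"rz":0}

```text
clock: 3.0
tcp_pos: [0.4407, -0.2533, 0.0819]
orientation: [0.217, -3.131, -0.004]
contact_force: [-1.2, -0.9, -0.2]
grip_width: 0.0499
gripper_force: 0.0
```

```bash
cat > s.py <<'E'
from h import *
from bench import r
o=r.get_obs(); M=R.from_rotvec(o["orientation"]).as_matrix()
print(o["clock"],(o["tcp_pos"]*1000).round(2),"tooly yaw",np.degrees(np.arctan2(M[1,1],M[0,1])).round(2),"z",M[:,2].round(4),"F",o["contact_force"].round(2),"M",o["moment"].round(3),"w",o["grip_width"],o["gripper_force"],"j",o["joints"].round(2))
E
python3 s.py
```

```text
3.0 [ 440.74 -253.26   81.91] tooly yaw 97.91 z [-0.0037  0.0023 -1.    ] F [-1.23 -0.9  -0.18] M [-0.045 -0.036 -0.007] w 0.04985535665410204 0.0 j [ 0.09  0.46  0.38  2.1  -0.28  0.64  2.38]
```

>>> send_rows:
  deltas:
    - {"dx":-1,"dy":-2,"dz":-20,"rx":0,"ry":0,"rz":0}
    - {"dx":-1,"dy":-2,"dz":-41,"rx":0,"ry":0,"rz":0}
    - {"dx":-1,"dy":-2,"dz":-41,"rx":0,"ry":0,"rz":0}
    - {"dx":-1,"dy":-2,"dz":-41,"rx":0,"ry":0,"rz":0}

```text
clock: 3.33
tcp_pos: [0.4414, -0.2571, 0.0434]
orientation: [-0.215, 3.133, 0.0]
contact_force: [0.6, -0.4, -0.5]
grip_width: 0.0501
gripper_force: 0.0
```

```bash
python3 s.py; python3 s.py; python3 w.py wc2
```

```text
3.3333 [ 441.39 -257.06   43.42] tooly yaw 97.83 z [ 1.e-03  3.e-04 -1.e+00] F [ 0.6  -0.36 -0.52] M [-0.01   0.012  0.047] w 0.05007249117222472 0.0 j [ 0.13  0.53  0.34  2.11 -0.33  0.55  2.42]
3.3333 [ 441.39 -257.06   43.42] tooly yaw 97.83 z [ 1.e-03  3.e-04 -1.e+00] F [ 0.6  -0.36 -0.52] M [-0.01   0.012  0.047] w 0.05007249117222472 0.0 j [ 0.13  0.53  0.34  2.11 -0.33  0.55  2.42]
[ 0.44181251 -0.25751472  0.0438942 ] [ 0.36505286 -0.26918474  0.17376923] [[-0.136, 0.944, 0.3], [0.991, 0.129, 0.041], [-0.0, 0.302, -0.953]] neck px (np.float64(1002.1484265134143), np.float64(688.7939406724931)) cap px (np.float64(331.43094182994776), np.float64(335.1226615988754))
```

View pics/wc2.png

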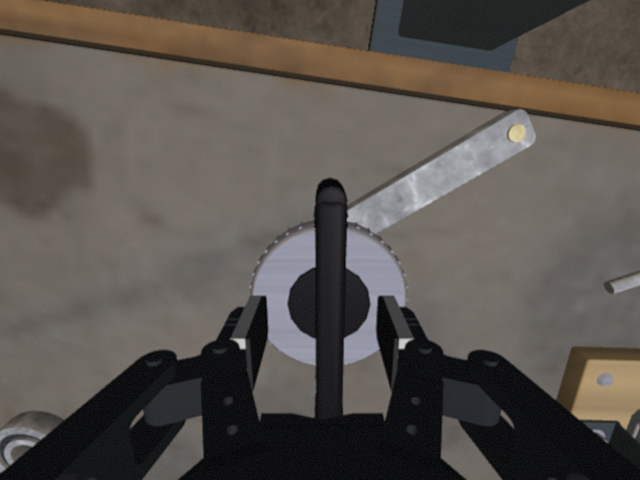

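The bar (column 329) lies between the pads (about 258 and 388), and nothing is under the fingers.

>>> send_rows:
  deltas:
    - {"dx":-1,"dy":1,"dz":-3,"rx":0,"ry":0,"rz":0}
    - {"dx":-1,"dy":1,"dz":-3,"rx":0,"ry":0,"rz":0}
    - {"dx":-1,"dy":1,"dz":-3,"rx":0,"ry":0,"rz":0}
    - {"dx":-1,"dy":1,"dz":-3,"rx":0,"ry":0,"rz":0}
    - {"dx":-1,"dy":1,"dz":-3,"rx":0,"ry":0,"rz":0}
  jaw: 0
  newtons: 100

```text
clock: 3.8
tcp_pos: [0.44, -0.2567, 0.04]
orientation: [-0.213, 3.133, -0.0]
contact_force: [-1.4, 1.0, 7.6]
grip_width: 0.0101
gripper_force: 98.0
```

>>> send_rows:
  deltas:
    - {"dx":0,"dy":0,"dz":0,"rx":0,"ry":0,"rz":0}
    - {"dx":0,"dy":0,"dz":0,"rx":0,"ry":0,"rz":0}
    - {"dx":0,"dy":0,"dz":0,"rx":0,"ry":0,"rz":0}
    - {"dx":0,"dy":0,"dz":0,"rx":0,"ry":0,"rz":0}

```text
clock: 4.13
tcp_pos: [0.44, -0.2567, 0.04]
orientation: [-0.213, 3.133, 0.0]
contact_force: [-1.8, 2.0, 8.0]
grip_width: 0.0101
gripper_force: 98.0
```

```bash
python3 s.py
```

```text
4.1333 [ 440.02 -256.67   39.98] tooly yaw 97.76 z [ 1.3e-03  1.0e-04 -1.0e+00] F [-1.75  1.99  8.03] M [0.245 0.255 0.032] w 0.0101032105401618 98.02030205726624 j [ 0.14  0.53  0.34  2.11 -0.33  0.55  2.42]
```

>>> send_rows:
  deltas:
    - {"dx":0,"dy":0,"dz":10,"rx":0,"ry":0,"rz":0}
    - {"dx":0,"dy":0,"dz":40,"rx":0,"ry":0,"rz":0}
    - {"dx":0,"dy":0,"dz":75,"rx":0,"ry":0,"rz":0}
    - {"dx":0,"dy":0,"dz":110,"rx":0,"ry":0,"rz":0}
    - {"dx":0,"dy":0,"dz":145,"rx":0,"ry":0,"rz":0}

```text
clock: 4.55
tcp_pos: [0.4386, -0.2566, 0.1859]
orientation: [0.212, -3.134, -0.0]
contact_force: [1.4, 0.5, -1.4]
grip_width: 0.0102
gripper_force: 97.6
```

>>> send_rows:
  deltas:
    - {"dx":12,"dy":38,"dz":0,"rx":0,"ry":0,"rz":0}
    - {"dx":24,"dy":76,"dz":0,"rx":0,"ry":0,"rz":0}
    - {"dx":36,"dy":114,"dz":0,"rx":0,"ry":0,"rz":0}
    - {"dx":48,"dy":152,"dz":0,"rx":0,"ry":0,"rz":0}
    - {"dx":60,"dy":190,"dz":0,"rx":0,"ry":0,"rz":0}

```text
clock: 4.97
tcp_pos: [0.4994, -0.0649, 0.1848]
orientation: [-0.212, 3.134, 0.0]
contact_force: [1.0, -1.0, -1.2]
grip_width: 0.0105
gripper_force: 97.8
```

>>> send_rows:
  deltas:
    - {"dx":10,"dy":32,"dz":0,"rx":0,"ry":0,"rz":-1}
    - {"dx":20,"dy":65,"dz":0,"rx":0,"ry":0,"rz":-1.8}
    - {"dx":20,"dy":65,"dz":0,"rx":0,"ry":0,"rz":-1.8}
    - {"dx":20,"dy":65,"dz":0,"rx":0,"ry":0,"rz":-1.8}
    - {"dx":20,"dy":65,"dz":0,"rx":0,"ry":0,"rz":-1.8}

```text
clock: 5.38
tcp_pos: [0.519, -0.0022, 0.1842]
orientation: [0.164, -3.137, 0.001]
contact_force: [0.1, -0.8, -1.6]
grip_width: 0.01
gripper_force: 97.9
```

```bash
python3 s.py; python3 w.py wh1; python3 - <<'E'
from h import *
from bench import r
A=[]
for n in("top","side"):
    f=r.grab_frame(n); pickle.dump(f,open(n+"1.pkl","wb")); u,v=map(int,proj(f,[.52,0,.18])); c=f["frame"][max(0,v-100):v+100,max(0,u-130):u+130]; print(n,u,v); A.append(cv2.resize(c,(400,308)))
A.append(cv2.resize(cv2.imread("pics/wh1.png"),(400,300)))
cv2.imwrite("pics/h1.png",np.vstack([np.hstack(A[:2]),np.hstack([A[2][:290],A[2][:290]*0])]))
E
```

```text
5.3833 [519.02  -2.19 184.19] tooly yaw 95.97 z [-4.e-04 -6.e-04 -1.e+00] F [ 0.06 -0.82 -1.58] M [ 0.    -0.029  0.011] w 0.009992019811741554 97.85319328308105 j [-0.42  0.3   0.37  2.   -0.14  0.86  1.7 ]
[ 0.51890776 -0.00294435  0.18414366] [ 0.44256893 -0.01168073  0.31464475] [[-0.103, 0.948, 0.3], [0.995, 0.099, 0.03], [-0.001, 0.301, -0.954]] neck px (np.float64(327.4975866135787), np.float64(262.31532906262737)) cap px (np.float64(-20.37798884026745), np.float64(96.1850161807968))
top 226 263
side 333 264
```

View pics/h1.png

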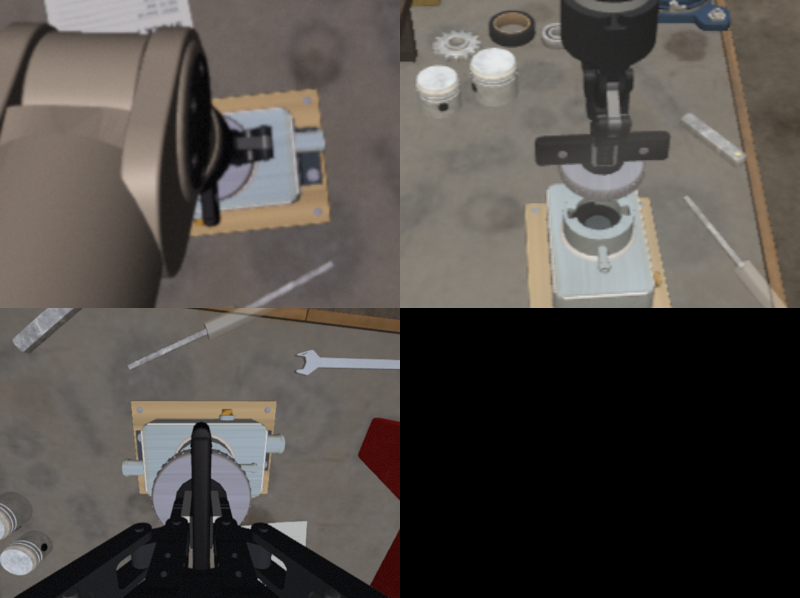

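The cap hangs above the neck, with the bar in the side crop from (536,150) to (668,145). In the wrist view the bar is centred over the disc. I'll measure its centre, tilt and yaw in hand.

```bash
cat > m2.py <<'E'
from h import *
S=pickle.load(open("side1.pkl","rb")); P=cloud(S); D=S["frame"].max(2)<60
g=(np.hypot(P[...,0]-.52,P[...,1])<.075)
k=(D&g&(P[...,2]>.165)&(P[...,2]<.205)); 
B=P[k]
ax=np.array([np.cos(np.radians(5.97)),np.sin(np.radians(5.97)),0]); t=(B-[.519,-.002,0])@ax*1000
print(len(B),"t",np.percentile(t,[.5,2,98,99.5]).round(1))
for lo,hi in((-55,-40),(-38,-25),(25,38),(40,55)):
    q=B[(t>lo)&(t<hi)]; print(lo,len(q),"ztop",np.percentile(q[:,2],[3,50,97]).round(4),"xy",q[:,:2].mean(0).round(4))
f,o=pickle.load(open("wh1.pkl","rb")); P=cloud(f); M=f["frame"]
g=(P[...,2]>.150)&(P[...,2]<.18)&(np.hypot(P[...,0]-.52,P[...,1])<.05)&(M.max(2)>70)
Q=P[g]; c=Q.mean(0); U,s,V=np.linalg.svd(Q-c,full_matrices=False); n=V[2]*np.sign(V[2,2]); print("disc n",n.round(4),"z at centre",c[2]+(n[:2]@(c[:2]-[.519,-.002]))/n[2],len(Q))
d=np.zeros((480,640),np.uint8); d[g]=1; h=cv2.convexHull((Q[:,:2]*1000).astype(np.float32)); print(cv2.minEnclosingCircle(h))
b=(M.max(2)<50)&(P[...,2]>.185)&(P[...,2]<.205)&(P[...,0]<.512)&(np.abs(P[...,1])<.03); q=P[b]; print("bar near part",len(q))
e=q[:,:2]-q[:,:2].mean(0); w,VV=np.linalg.eigh(e.T@e); print("yaw",np.degrees(np.arctan(VV[1,1]/VV[0,1])),"min t",((q-[.519,-.002,0])@ax).min()*1000,"z",np.percentile(q[:,2],[5,50,95]), "lat",((q[:,:2]-[.519,-.002])@[-ax[1],ax[0]]*1000).mean())
E
python3 m2.py
```

```text
354 t [-57.4 -56.4  57.7  58.7]
-55 55 ztop [0.1728 0.1792 0.1861] xy [ 0.4699 -0.0027]
-38 6 ztop [0.1735 0.1743 0.1795] xy [ 0.4832 -0.0015]
25 57 ztop [0.1904 0.1964 0.1994] xy [0.5511 0.0036]
40 138 ztop [0.1813 0.1935 0.1993] xy [0.5665 0.0056]
disc n [-0.0364 -0.0032  0.9993] z at centre 0.16928122099341095 8629
((519.1965942382812, -4.029244422912598), 39.33406066894531)
bar near part 4564
yaw 12.764889794030147 min t -59.835122672089696 z [0.19236468 0.19662692 0.19832498] lat -0.7355466425721295
```

>>> send_rows:
  deltas:
    - {"dx":1,"dy":1.7,"dz":-15,"rx":0,"ry":0,"rz":0}
    - {"dx":1,"dy":1.7,"dz":-32,"rx":0,"ry":0,"rz":0}
    - {"dx":1,"dy":1.7,"dz":-37,"rx":0,"ry":0,"rz":0}
    - {"dx":1,"dy":1.7,"dz":-37,"rx":0,"ry":0,"rz":0}
    - {"dx":1,"dy":1.7,"dz":-37,"rx":0,"ry":0,"rz":0}

```text
clock: 5.95
tcp_pos: [0.5204, -0.0007, 0.1472]
orientation: [0.161, -3.137, 0.0]
contact_force: [0.2, -0.2, -1.3]
grip_width: 0.0101
gripper_force: 97.9
```

```bash
python3 s.py
```

```text
5.95 [520.36  -0.72 147.15] tooly yaw 95.89 z [-4.e-04 -3.e-04 -1.e+00] F [ 0.19 -0.15 -1.31] M [-0.015  0.012  0.029] w 0.010074221482907705 97.85127997398376 j [-0.4   0.36  0.35  2.03 -0.17  0.78  1.72]
```

>>> send_rows:
  deltas:
    - {"dx":0,"dy":0,"dz":-2,"rx":0,"ry":0,"rz":0}
    - {"dx":0,"dy":0,"dz":-4,"rx":0,"ry":0,"rz":0}
    - {"dx":0,"dy":0,"dz":-5,"rx":0,"ry":0,"rz":0}
    - {"dx":0,"dy":0,"dz":-5,"rx":0,"ry":0,"rz":0}

```text
clock: 6.28
tcp_pos: [0.5205, 0.0001, 0.142]
orientation: [-0.164, 3.137, 0.0]
contact_force: [0.8, -0.2, -1.4]
grip_width: 0.0104
gripper_force: 97.9
```

```bash
python3 s.py
```

```text
6.2833 [5.205e+02 1.300e-01 1.420e+02] tooly yaw 95.97 z [ 2.e-04  1.e-04 -1.e+00] F [ 0.85 -0.19 -1.4 ] M [-0.032 -0.011 -0.036] w 0.01044436247660064 97.8502893447876 j [-0.4   0.36  0.35  2.03 -0.17  0.77  1.72]
```

>>> send_rows:
  deltas:
    - {"dx":0,"dy":0,"dz":-1.5,"rx":0,"ry":0,"rz":0}
    - {"dx":0,"dy":0,"dz":-3,"rx":0,"ry":0,"rz":0}
    - {"dx":0,"dy":0,"dz":-3,"rx":0,"ry":0,"rz":0}

```text
clock: 6.53
tcp_pos: [0.5203, 0.0002, 0.1387]
orientation: [0.164, -3.137, 0.0]
contact_force: [0.6, 0.9, -2.3]
grip_width: 0.0101
gripper_force: 97.9
```

>>> send_rows:
  deltas:
    - {"dx":0,"dy":0,"dz":-1,"rx":0,"ry":0,"rz":0}
    - {"dx":0,"dy":0,"dz":-2,"rx":0,"ry":0,"rz":0}
    - {"dx":0,"dy":0,"dz":-2,"rx":0,"ry":0,"rz":0}

```text
clock: 6.78
tcp_pos: [0.5203, 0.0001, 0.1367]
orientation: [0.164, -3.137, 0.0]
contact_force: [0.4, 0.4, -0.7]
grip_width: 0.0099
gripper_force: 97.9
```

```bash
python3 s.py
```

```text
6.7833 [5.2034e+02 1.1000e-01 1.3669e+02] tooly yaw 95.97 z [-3.e-04 -1.e-04 -1.e+00] F [ 0.44  0.4  -0.73] M [ 0.007 -0.005 -0.005] w 0.009935615206786878 97.85010695457458 j [-0.4   0.37  0.34  2.04 -0.18  0.76  1.73]
```

>>> send_rows:
  deltas:
    - {"dx":0,"dy":0,"dz":-1,"rx":0,"ry":0,"rz":0}
    - {"dx":0,"dy":0,"dz":-2,"rx":0,"ry":0,"rz":0}
    - {"dx":0,"dy":0,"dz":-2,"rx":0,"ry":0,"rz":0}

```text
clock: 7.03
tcp_pos: [0.5204, 0.0001, 0.1347]
orientation: [0.163, -3.137, 0.0]
contact_force: [-0.1, 0.1, -2.2]
grip_width: 0.0104
gripper_force: 97.9
```

>>> send_rows:
  deltas:
    - {"dx":0,"dy":0,"dz":-0.7,"rx":0,"ry":0,"rz":0}
    - {"dx":0,"dy":0,"dz":-1.5,"rx":0,"ry":0,"rz":0}
    - {"dx":0,"dy":0,"dz":-1.5,"rx":0,"ry":0,"rz":0}

```text
clock: 7.28
tcp_pos: [0.5204, 0.0001, 0.1332]
orientation: [0.164, -3.137, -0.0]
contact_force: [0.5, -0.3, -2.6]
grip_width: 0.0105
gripper_force: 97.8
```

```bash
python3 s.py
```

```text
7.2833 [5.2038e+02 1.2000e-01 1.3324e+02] tooly yaw 95.97 z [-2.e-04 -0.e+00 -1.e+00] F [ 0.46 -0.31 -2.57] M [ 0.031 -0.01   0.03 ] w 0.010450237958523855 97.84948468208313 j [-0.4   0.38  0.34  2.04 -0.18  0.75  1.73]
```

>>> send_rows:
  deltas:
    - {"dx":0,"dy":0,"dz":-0.7,"rx":0,"ry":0,"rz":0}
    - {"dx":0,"dy":0,"dz":-1.3,"rx":0,"ry":0,"rz":0}
    - {"dx":0,"dy":0,"dz":-1.3,"rx":0,"ry":0,"rz":0}

```text
clock: 7.53
tcp_pos: [0.5204, 0.0001, 0.132]
orientation: [0.163, -3.137, -0.0]
contact_force: [0.2, 0.1, -0.6]
grip_width: 0.0098
gripper_force: 97.8
```

>>> send_rows:
  deltas:
    - {"dx":0,"dy":0,"dz":-0.5,"rx":0,"ry":0,"rz":0}
    - {"dx":0,"dy":0,"dz":-1,"rx":0,"ry":0,"rz":0}
    - {"dx":0,"dy":0,"dz":-1,"rx":0,"ry":0,"rz":0}

```text
clock: 7.78
tcp_pos: [0.5201, 0.0003, 0.1313]
orientation: [0.163, -3.136, -0.001]
contact_force: [-5.0, -1.6, 1.9]
grip_width: 0.0098
gripper_force: 115.4
```

```bash
python3 s.py; python3 - <<'E'
from h import *
from bench import r
f=r.grab_frame("side");pickle.dump(f,open("side2.pkl","wb")); cv2.imwrite("pics/s2.png",cv2.resize(f["frame"][200:360,250:410],(600,600)))
E
```

```text
7.7833 [5.2011e+02 3.3000e-01 1.3131e+02] tooly yaw 95.96 z [-1.1e-03  5.0e-04 -1.0e+00] F [-4.97 -1.55  1.88] M [-0.446  1.117 -0.287] w 0.009837685154161238 115.37919088169474 j [-0.4   0.38  0.34  2.04 -0.18  0.75  1.73]
```

View pics/s2.png

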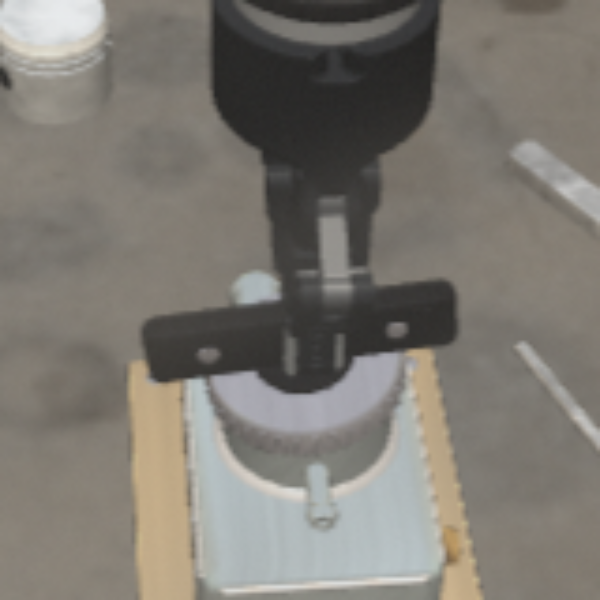

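The cap is down in the neck, in zoomed side crop with the bar from (145,350) to (457,310). I'll check its tilt against the projected level bar.

```bash
cat > tilt.py <<'E'
from h import *
import sys
def bar(fn,c,yaw,w=.012):
    f=pickle.load(open(fn,"rb")); a=np.radians(yaw); ax=np.array([np.cos(a),np.sin(a),0]); ay=np.array([-ax[1],ax[0],0]); c=np.array(c)
    # expected facing-face (+y side) vertical midline & edges at t, compare with dark vertical run
    g=f["frame"].max(2).astype(int); out=[]
    for t in(-.055,-.05,-.045,-.035,.035,.045,.05,.055):
        p=c+ax*t; ut,vt=proj(f,p+[0,0,.014]-ay*.006); ub,vb=proj(f,p-[0,0,.014]+ay*.006)
        u=int(round((ut+ub)/2)); col=g[int(vt)-12:int(vb)+12,u]; d=np.nonzero(col<62)[0]+int(vt)-12
        out.append((t,round(vt,1),round(vb,1),d.min() if len(d) else None,d.max() if len(d) else None,len(d)))
    for x in out: print(x)
bar("side0.pkl",[.4397,-.2556,.040],7.8); print(); bar("side1.pkl",[.5195,-.0025,.184],5.96);print(); bar(sys.argv[1],[.5203,.0002,.1315],5.96)
E
python3 tilt.py side2.pkl
```

```text
(-0.055, np.float64(216.4), np.float64(231.6), np.int64(219), np.int64(230), 12)
(-0.05, np.float64(216.5), np.float64(231.8), np.int64(218), np.int64(230), 13)
(-0.045, np.float64(216.7), np.float64(231.9), np.int64(219), np.int64(230), 12)
(-0.035, np.float64(217.0), np.float64(232.3), np.int64(219), np.int64(230), 7)
(0.035, np.float64(219.2), np.float64(234.6), np.int64(221), np.int64(233), 10)
(0.045, np.float64(219.5), np.float64(234.9), np.int64(221), np.int64(233), 13)
(0.05, np.float64(219.7), np.float64(235.1), np.int64(221), np.int64(234), 14)
(0.055, np.float64(219.9), np.float64(235.2), np.int64(222), np.int64(234), 13)

(-0.055, np.float64(248.3), np.float64(269.1), np.int64(257), np.int64(266), 10)
(-0.05, np.float64(248.5), np.float64(269.3), np.int64(259), np.int64(266), 7)
(-0.045, np.float64(248.6), np.float64(269.5), np.int64(259), np.int64(266), 7)
(-0.035, np.float64(248.9), np.float64(269.8), np.int64(265), np.int64(267), 3)
(0.035, np.float64(251.3), np.float64(272.3), np.int64(253), np.int64(261), 9)
(0.045, np.float64(251.6), np.float64(272.6), np.int64(253), np.int64(267), 15)
(0.05, np.float64(251.8), np.float64(272.8), np.int64(253), np.int64(269), 17)
(0.055, np.float64(251.9), np.float64(273.0), np.int64(254), np.int64(270), 17)

(-0.055, np.float64(276.9), np.float64(296.4), np.int64(277), np.int64(290), 14)
(-0.05, np.float64(277.0), np.float64(296.6), np.int64(275), np.int64(291), 17)
(-0.045, np.float64(277.2), np.float64(296.7), np.int64(276), np.int64(291), 16)
(-0.035, np.float64(277.6), np.float64(297.1), np.int64(277), np.int64(292), 12)
(0.035, np.float64(280.0), np.float64(299.7), np.int64(289), np.int64(298), 7)
(0.045, np.float64(280.4), np.float64(300.0), np.int64(293), np.int64(299), 7)
(0.05, np.float64(280.5), np.float64(300.2), np.int64(293), np.int64(300), 8)
(0.055, np.float64(280.7), np.float64(300.4), np.int64(296), np.int64(301), 6)
```

>>> send_rows:
  deltas:
    - {"dx":0,"dy":0,"dz":0.5,"rx":0,"ry":0,"rz":0}
    - {"dx":0,"dy":0,"dz":0.5,"rx":0,"ry":0,"rz":0}
    - {"dx":0,"dy":0,"dz":0.5,"rx":0,"ry":0,"rz":0}
    - {"dx":0,"dy":0,"dz":0.5,"rx":0,"ry":0,"rz":0}
  jaw: 40

```text
clock: 8.17
tcp_pos: [0.5206, 0.0001, 0.1316]
orientation: [-0.163, 3.137, -0.0]
contact_force: [0.2, 0.1, 0.2]
grip_width: 0.04
gripper_force: 0.0
```

```bash
python3 s.py; python3 w.py wr1; cat > m3.py <<'E'
from h import *
from bench import r
import sys
s=sys.argv[1]; f=r.grab_frame("side"); pickle.dump(f,open(s+"s.pkl","wb"))
A=cv2.resize(f["frame"][200:360,250:410],(400,400))
f,o=pickle.load(open(s+".pkl","rb")); P=cloud(f); M=f["frame"]
g=(P[...,2]>.105)&(P[...,2]<.128)&(np.hypot(P[...,0]-.52,P[...,1])<.042)&(M.max(2)>70)
Q=P[g]; c=Q.mean(0); V=np.linalg.svd(Q-c,full_matrices=False)[2]; n=V[2]*np.sign(V[2,2])
e=np.abs((Q-c)@n)<.0025; Q=Q[e]; c=Q.mean(0); V=np.linalg.svd(Q-c,full_matrices=False)[2]; n=V[2]*np.sign(V[2,2])
print("disc n",n.round(4),"z at axis",(c[2]+(n[:2]@(c[:2]-[.5203,0]))/n[2]).round(4),len(Q),cv2.minEnclosingCircle(cv2.convexHull((Q[:,:2]*1000).astype(np.float32))))
b=(M.max(2)<50)&(P[...,2]>.13)&(P[...,2]<.155)&(np.abs(P[...,1])<.035)&(P[...,0]<.505)
q=P[b]; x=q[:,0]; k,m=np.polyfit(x,q[:,1],1); kz=np.polyfit(x,q[:,2],1); print("bar yaw",np.degrees(np.arctan(k)).round(2),"y at .5203",(k*.5203+m).round(4),"z",np.polyval(kz,.5203).round(4),"slope",kz[0].round(4),"xmin",x.min(),len(q))
cv2.imwrite(f"pics/{s}c.png",np.hstack([A,cv2.resize(M,(533,400))[:,:400]]))
E
python3 m3.py wr1; python3 tilt.py wr1s.pkl | tail -8
```

```text
8.1667 [5.2060e+02 5.0000e-02 1.3162e+02] tooly yaw 95.96 z [ 3.e-04 -1.e-04 -1.e+00] F [0.19 0.15 0.21] M [-0.056 -0.047 -0.01 ] w 0.040034932122692476 0.0 j [-0.4   0.38  0.34  2.04 -0.18  0.75  1.73]
[5.20547031e-01 6.72819024e-05 1.31610142e-01] [ 0.44405538 -0.00949678  0.26202876] [[-0.103, 0.948, 0.3], [0.995, 0.099, 0.031], [-0.0, 0.302, -0.953]] neck px (np.float64(324.9826125574114), np.float64(295.22625374074914)) cap px (np.float64(-116.05322511031517), np.float64(81.69873945674937))
disc n [-7.9e-03 -5.0e-04  1.0e+00] z at axis 0.116 8059 ((517.9935302734375, -1.4485946893692017), 38.43104553222656)
bar yaw 5.13 y at .5203 -0.0011 z 0.1445 slope 0.0377 xmin 0.45925530692664623 3630
(-0.055, np.float64(276.9), np.float64(296.4), np.int64(280), np.int64(295), 16)
(-0.05, np.float64(277.0), np.float64(296.6), np.int64(280), np.int64(295), 16)
(-0.045, np.float64(277.2), np.float64(296.7), np.int64(280), np.int64(295), 16)
(-0.035, np.float64(277.6), np.float64(297.1), np.int64(280), np.int64(295), 13)
(0.035, np.float64(280.0), np.float64(299.7), np.int64(287), np.int64(297), 6)
(0.045, np.float64(280.4), np.float64(300.0), np.int64(292), np.int64(297), 5)
(0.05, np.float64(280.5), np.float64(300.2), np.int64(291), np.int64(298), 7)
(0.055, np.float64(280.7), np.float64(300.4), np.int64(296), np.int64(297), 2)
```

View pics/wr1c.png

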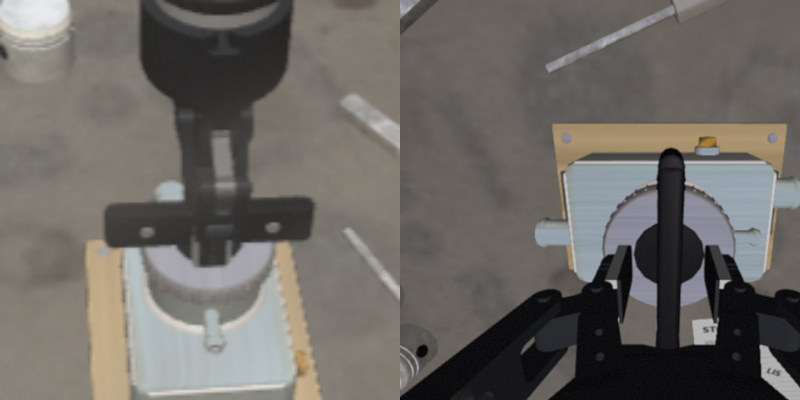

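The cap sits level in the neck, free of the pads: the bar is straight in the side crop (105–312, 220), and in the wrist crop at column 670 between pads 620 and 715. I'll regrip slightly higher and recentred.

>>> send_rows:
  deltas:
    - {"dx":-1,"dy":-1,"dz":2.5,"rx":0,"ry":0,"rz":0}
    - {"dx":-1,"dy":-1,"dz":2.5,"rx":0,"ry":0,"rz":0}
    - {"dx":-1,"dy":-1,"dz":2.5,"rx":0,"ry":0,"rz":0}

```text
clock: 8.52
tcp_pos: [0.5195, -0.001, 0.1343]
orientation: [-0.163, 3.137, 0.0]
contact_force: [0.7, 0.2, 0.7]
grip_width: 0.0401
gripper_force: 0.0
```

>>> send_rows:
  deltas:
    - {"dx":0,"dy":0,"dz":0,"rx":0,"ry":0,"rz":0}
    - {"dx":0,"dy":0,"dz":0,"rx":0,"ry":0,"rz":0}
    - {"dx":0,"dy":0,"dz":0,"rx":0,"ry":0,"rz":0}
    - {"dx":0,"dy":0,"dz":0,"rx":0,"ry":0,"rz":0}
    - {"dx":0,"dy":0,"dz":0,"rx":0,"ry":0,"rz":0}
  jaw: 0
  newtons: 80

```text
clock: 8.93
tcp_pos: [0.5197, -0.0007, 0.1342]
orientation: [-0.164, 3.137, 0.0]
contact_force: [0.4, 0.8, 1.0]
grip_width: 0.0102
gripper_force: 78.4
```

```bash
python3 s.py
```

```text
8.9333 [519.72  -0.66 134.23] tooly yaw 95.98 z [ 5.e-04  3.e-04 -1.e+00] F [0.38 0.79 1.  ] M [ 0.219 -0.088 -0.004] w 0.010200159378795851 78.40663075447083 j [-0.4   0.37  0.34  2.04 -0.18  0.75  1.73]
```

>>> send_rows:
  deltas:
    - {"dx":0,"dy":0,"dz":-0.5,"rx":0,"ry":0,"rz":0}
    - {"dx":0,"dy":0,"dz":-0.5,"rx":0,"ry":0,"rz":0}
    - {"dx":0,"dy":0,"dz":-0.5,"rx":0,"ry":0,"rz":0}

```text
clock: 9.18
tcp_pos: [0.5202, -0.0008, 0.1342]
orientation: [-0.164, 3.136, 0.0]
contact_force: [-0.7, 1.6, 4.6]
grip_width: 0.0106
gripper_force: 78.9
```

```bash
python3 s.py
```

```text
9.1833 [520.17  -0.78 134.16] tooly yaw 95.97 z [ 1.4e-03  3.0e-04 -1.0e+00] F [-0.68  1.55  4.65] M [0.192 0.034 0.098] w 0.010557562269161429 78.89608025550842 j [-0.4   0.38  0.34  2.04 -0.18  0.75  1.73]
```

>>> send_rows:
  deltas:
    - {"dx":0,"dy":0,"dz":-0.5,"rx":0,"ry":0,"rz":0}
    - {"dx":0,"dy":0,"dz":-0.5,"rx":0,"ry":0,"rz":0}
    - {"dx":0,"dy":0,"dz":-0.5,"rx":0,"ry":0,"rz":0}

```text
clock: 9.43
tcp_pos: [0.5207, -0.0008, 0.1341]
orientation: [-0.163, 3.135, 0.0]
contact_force: [-1.0, 1.0, 9.5]
grip_width: 0.0102
gripper_force: 79.3
```

```bash
python3 s.py
```

```text
9.4333 [520.66  -0.79 134.09] tooly yaw 95.97 z [ 2.4e-03  4.0e-04 -1.0e+00] F [-0.97  0.97  9.49] M [ 0.125  0.057 -0.104] w 0.010198885054916364 79.34764981269836 j [-0.4   0.38  0.34  2.04 -0.18  0.75  1.73]
```

>>> send_rows:
  deltas:
    - {"dx":0,"dy":0,"dz":0,"rx":0,"ry":0,"rz":-2}
    - {"dx":0,"dy":0,"dz":0,"rx":0,"ry":0,"rz":-4}
    - {"dx":0,"dy":0,"dz":0,"rx":0,"ry":0,"rz":-4}

```text
clock: 9.68
tcp_pos: [0.5206, -0.0008, 0.1341]
orientation: [-0.051, 3.139, 0.001]
contact_force: [0.3, 1.0, 8.0]
grip_width: 0.0107
gripper_force: 79.3
```

```bash
python3 s.py
```

```text
9.6833 [520.64  -0.77 134.09] tooly yaw 91.87 z [ 2.4e-03  4.0e-04 -1.0e+00] F [0.28 1.04 7.99] M [0.13  0.062 0.098] w 0.010726408052886554 79.33345198631287 j [-0.41  0.38  0.36  2.04 -0.19  0.75  1.67]
```

>>> send_rows:
  deltas:
    - {"dx":0,"dy":0,"dz":0,"rx":0,"ry":0,"rz":-2}
    - {"dx":0,"dy":0,"dz":0,"rx":0,"ry":0,"rz":-4}
    - {"dx":0,"dy":0,"dz":0,"rx":0,"ry":0,"rz":-4}

```text
clock: 9.93
tcp_pos: [0.5206, -0.0008, 0.1341]
orientation: [0.059, 3.139, 0.001]
contact_force: [0.5, 1.2, 8.1]
grip_width: 0.0102
gripper_force: 79.4
```

```bash
python3 s.py
```

```text
9.9333 [520.65  -0.83 134.07] tooly yaw 87.86 z [ 2.4e-03  4.0e-04 -1.0e+00] F [0.5  1.19 8.07] M [ 0.08   0.029 -0.098] w 0.010220112911615375 79.36724781990051 j [-0.42  0.38  0.38  2.04 -0.2   0.75  1.61]
```

```bash
cat > a.py <<'E'
from h import *
from bench import r
L=[]
for i in range(5):
    o=r.get_obs(); L.append(np.r_[o["contact_force"],o["moment"],o["tau"][6],o["tcp_pos"]*1000]); r.grab_frame("side")
L=np.array(L); M=R.from_rotvec(o["orientation"]).as_matrix()
print(o["clock"],"yaw",np.degrees(np.arctan2(M[1,1],M[0,1])).round(2),"tilt",M[:2,2].round(4),"mean",L.mean(0).round(3),"Mz",L[:,5].round(3),"t7",L[:,6].round(3),"w",o["grip_width"].round(4),o["gripper_force"].round(1))
E
python3 a.py
```

```text
Traceback (most recent call last):
  File "a.py", line 7, in <module>
    print(o["clock"],"yaw",np.degrees(np.arctan2(M[1,1],M[0,1])).round(2),"tilt",M[:2,2].round(4),"mean",L.mean(0).round(3),"Mz",L[:,5].round(3),"t7",L[:,6].round(3),"w",o["grip_width"].round(4),o["gripper_force"].round(1))
                                                                                                                                                                          ^^^^^^^^^^^^^^^^^^^^^
AttributeError: 'float' object has no attribute 'round'
```

>>> send_rows:
  deltas:
    - {"dx":0,"dy":0,"dz":0,"rx":0,"ry":0,"rz":-3}
    - {"dx":0,"dy":0,"dz":0,"rx":0,"ry":0,"rz":-6}
    - {"dx":0,"dy":0,"dz":0,"rx":0,"ry":0,"rz":-9}

```text
clock: 10.43
tcp_pos: [0.5207, -0.0008, 0.1341]
orientation: [0.306, 3.124, 0.001]
contact_force: [0.7, 1.2, 7.4]
grip_width: 0.0103
gripper_force: 79.3
```

```bash
python3 a.py
```

```text
Traceback (most recent call last):
  File "a.py", line 7, in <module>
    print(o["clock"],"yaw",np.degrees(np.arctan2(M[1,1],M[0,1])).round(2),"tilt",M[:2,2].round(4),"mean",L.mean(0).round(3),"Mz",L[:,5].round(3),"t7",L[:,6].round(3),"w",o["grip_width"].round(4),o["gripper_force"].round(1))
                                                                                                                                                                          ^^^^^^^^^^^^^^^^^^^^^
AttributeError: 'float' object has no attribute 'round'
```

```bash
sed -i 's/o\["grip_width"\].round(4),o\["gripper_force"\].round(1)/o["grip_width"],o["gripper_force"]/' a.py; python3 a.py
```

```text
10.8833 yaw 78.97 tilt [0.0024 0.0004] mean [-6.40000e-02  5.64000e-01  8.20600e+00  1.31000e-01  9.30000e-02
  9.00000e-03 -1.00000e-03  5.20656e+02 -8.07000e-01  1.34094e+02] Mz [ 0.061  0.039 -0.059  0.047 -0.043] t7 [-0.004 -0.004  0.003 -0.003  0.003] w 0.010120879641093216 79.34060096740723
```

>>> send_rows:
  deltas:
    - {"dx":0,"dy":0,"dz":0,"rx":0,"ry":0,"rz":-2}
    - {"dx":0,"dy":0,"dz":0,"rx":0,"ry":0,"rz":-4}
    - {"dx":0,"dy":0,"dz":0,"rx":0,"ry":0,"rz":-6}

```text
clock: 11.18
tcp_pos: [0.5207, -0.0008, 0.1341]
orientation: [0.468, 3.104, 0.001]
contact_force: [0.4, 0.2, 8.1]
grip_width: 0.0102
gripper_force: 79.3
```

```bash
python3 a.py
```

```text
11.3833 yaw 72.97 tilt [0.0024 0.0004] mean [ 1.50000e-02  8.15000e-01  8.32900e+00  8.70000e-02  8.20000e-02
 -4.00000e-03  2.10000e-02  5.20660e+02 -8.07000e-01  1.34092e+02] Mz [ 0.009  0.04  -0.068  0.083 -0.086] t7 [ 0.478  0.08  -0.322 -0.105 -0.025] w 0.010269266996260854 79.37435746192932
```

>>> send_rows:
  deltas:
    - {"dx":0,"dy":0,"dz":-0.1,"rx":0,"ry":0,"rz":-1.3}
    - {"dx":0,"dy":0,"dz":-0.2,"rx":0,"ry":0,"rz":-2.6}
    - {"dx":0,"dy":0,"dz":-0.3,"rx":0,"ry":0,"rz":-4}

```text
clock: 11.68
tcp_pos: [0.5209, -0.0008, 0.134]
orientation: [0.575, 3.086, 0.002]
contact_force: [0.8, 1.1, 10.3]
grip_width: 0.0102
gripper_force: 79.7
```

```bash
python3 a.py
```

```text
11.8833 yaw 68.97 tilt [0.0029 0.0006] mean [ 3.05000e-01  8.98000e-01  1.06420e+01  1.15000e-01  1.69000e-01
 -1.70000e-02  2.10000e-02  5.20931e+02 -7.79000e-01  1.34050e+02] Mz [ 0.054 -0.158  0.073 -0.014 -0.037] t7 [ 0.349  0.066 -0.222 -0.074 -0.015] w 0.010130860829975306 79.63638424873352
```

>>> send_rows:
  deltas:
    - {"dx":0,"dy":0,"dz":-0.1,"rx":0,"ry":0,"rz":-1.3}
    - {"dx":0,"dy":0,"dz":-0.2,"rx":0,"ry":0,"rz":-2.6}
    - {"dx":0,"dy":0,"dz":-0.3,"rx":0,"ry":0,"rz":-4}

```text
clock: 12.18
tcp_pos: [0.5212, -0.0007, 0.134]
orientation: [0.682, 3.064, 0.002]
contact_force: [-0.3, 0.4, 12.2]
grip_width: 0.0106
gripper_force: 80.0
```

```bash
python3 a.py
```

```text
12.3833 yaw 64.97 tilt [0.0034 0.0008] mean [-4.51000e-01  1.29900e+00  1.24300e+01  1.73000e-01  2.67000e-01
  2.10000e-02  2.20000e-02  5.21169e+02 -7.39000e-01  1.34002e+02] Mz [ 0.033  0.057 -0.066 -0.02   0.102] t7 [ 0.353  0.063 -0.223 -0.067 -0.018] w 0.010453498199594506 79.9457037448883
```

>>> send_rows:
  deltas:
    - {"dx":-0.3,"dy":0,"dz":0,"rx":0,"ry":0,"rz":-1.5}
    - {"dx":-0.3,"dy":0,"dz":0,"rx":0,"ry":0,"rz":-3}
    - {"dx":-0.3,"dy":0,"dz":0,"rx":0,"ry":0,"rz":-4.5}

```text
clock: 12.68
tcp_pos: [0.521, -0.0008, 0.134]
orientation: [0.802, 3.034, 0.003]
contact_force: [-0.1, 1.5, 12.5]
grip_width: 0.0106
gripper_force: 79.9
```

>>> send_rows:
  deltas:
    - {"dx":0,"dy":0,"dz":0,"rx":0,"ry":0,"rz":-1.5}
    - {"dx":0,"dy":0,"dz":0,"rx":0,"ry":0,"rz":-3}
    - {"dx":0,"dy":0,"dz":0,"rx":0,"ry":0,"rz":-4.5}

```text
clock: 12.93
tcp_pos: [0.5209, -0.0008, 0.134]
orientation: [0.92, 3.0, 0.003]
contact_force: [-1.0, 0.4, 12.5]
grip_width: 0.0106
gripper_force: 79.9
```

```bash
python3 a.py;  python3 w.py wr2; python3 m3.py wr2
```

```text
13.1333 yaw 55.97 tilt [0.0035 0.0007] mean [-1.06000e-01  5.66000e-01  1.22420e+01  1.67000e-01  1.56000e-01
 -5.70000e-02  8.00000e-03  5.20960e+02 -7.87000e-01  1.33989e+02] Mz [-0.105 -0.098 -0.07  -0.044  0.032] t7 [ 0.34   0.053 -0.246 -0.082 -0.024] w 0.010798722525653911 79.88200306892395
[ 0.52095635 -0.00081096  0.13400036] [0.45675191 0.04063276 0.26421623] [[0.56, 0.789, 0.253], [0.828, -0.534, -0.168], [0.003, 0.304, -0.953]] neck px (np.float64(324.3296356781551), np.float64(290.0908494330954)) cap px (np.float64(-31.422378876523226), np.float64(356.87006175638203))
disc n [-0.0138  0.0044  0.9999] z at axis 0.1159 7944 ((519.5769653320312, -1.2672585248947144), 38.79359817504883)
bar yaw -33.66 y at .5203 -0.0019 z 0.1445 slope 0.0536 xmin 0.470059646122118 3202
```

View pics/wr2c.png

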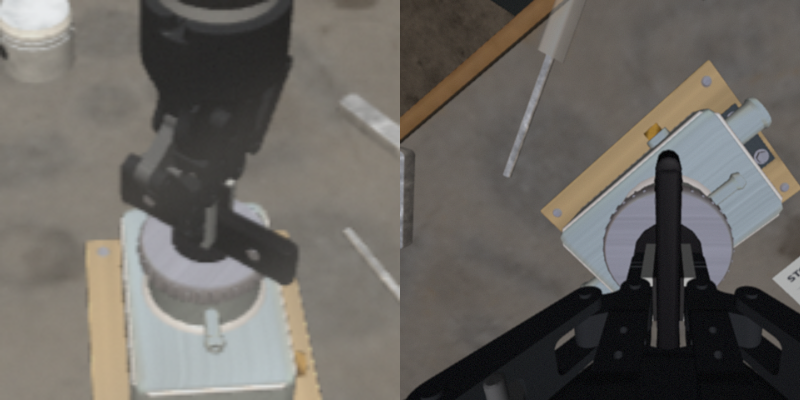

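The cap has turned 40° with the hand. In the wrist crop the bar (column 668) is still square in the pads, and in the side crop it runs (125,180)–(295,260) with the disc level.

>>> send_rows:
  deltas:
    - {"dx":0,"dy":0,"dz":0.3,"rx":0,"ry":0,"rz":-1.5}
    - {"dx":0,"dy":0,"dz":0.5,"rx":0,"ry":0,"rz":-3}
    - {"dx":0,"dy":0,"dz":0.5,"rx":0,"ry":0,"rz":-4.5}

```text
clock: 13.53
tcp_pos: [0.5208, -0.0007, 0.134]
orientation: [1.037, 2.962, 0.002]
contact_force: [2.7, 0.2, 6.0]
grip_width: 0.0105
gripper_force: 79.1
```

```bash
python3 a.py
```

```text
13.7333 yaw 51.46 tilt [0.0032 0.0004] mean [ 2.24400e+00  5.98000e-01  6.14700e+00  1.95000e-01 -1.73000e-01
 -1.50000e-02  1.90000e-02  5.20790e+02 -7.61000e-01  1.33989e+02] Mz [ 0.119  0.026 -0.054 -0.051 -0.116] t7 [ 0.259  0.042 -0.191 -0.034  0.019] w 0.010171149978608875 79.15387988090515
```

>>> send_rows:
  deltas:
    - {"dx":0,"dy":0,"dz":0,"rx":0,"ry":0,"rz":-1.3}
    - {"dx":0,"dy":0,"dz":0,"rx":0,"ry":0,"rz":-2.6}
    - {"dx":0,"dy":0,"dz":0,"rx":0,"ry":0,"rz":-4}

```text
clock: 14.03
tcp_pos: [0.5211, -0.0004, 0.1339]
orientation: [1.139, 2.924, 0.003]
contact_force: [4.0, 2.4, 3.9]
grip_width: 0.0104
gripper_force: 78.9
```

```bash
python3 a.py
```

```text
14.2333 yaw 47.45 tilt [0.0038 0.0006] mean [ 4.10000e+00  1.67800e+00  5.75000e+00  5.06000e-01 -7.20000e-01
  8.30000e-02 -4.60000e-02  5.21064e+02 -3.88000e-01  1.33877e+02] Mz [0.259 0.037 0.043 0.016 0.061] t7 [ 0.105 -0.026 -0.226 -0.066 -0.017] w 0.010285920387360025 79.0059220790863
```

>>> send_rows:
  deltas:
    - {"dx":0.3,"dy":0.2,"dz":-0.1,"rx":0,"ry":0,"rz":-1}
    - {"dx":0.3,"dy":0.2,"dz":-0.15,"rx":0,"ry":0,"rz":-2}

```text
clock: 14.45
tcp_pos: [0.5212, -0.0003, 0.1338]
orientation: [1.19, 2.905, 0.003]
contact_force: [2.3, 1.0, 7.6]
grip_width: 0.0103
gripper_force: 79.3
```

```bash
python3 s.py
```

```text
14.45 [ 5.2117e+02 -2.6000e-01  1.3376e+02] tooly yaw 45.45 z [ 3.3e-03  5.0e-04 -1.0e+00] F [2.3  0.97 7.58] M [ 0.369 -0.514  0.29 ] w 0.010335994538168101 79.28675293922424 j [-0.57  0.41  0.56  2.05 -0.31  0.76  0.98]
```

>>> send_rows:
  deltas:
    - {"dx":0,"dy":0,"dz":-0.1,"rx":0,"ry":0,"rz":-1}

```text
clock: 14.53
tcp_pos: [0.5211, -0.0003, 0.1337]
orientation: [1.215, 2.894, 0.003]
contact_force: [2.1, 1.4, 9.3]
grip_width: 0.0104
gripper_force: 79.6
```

```bash
python3 s.py; python3 a.py
```

```text
14.5333 [ 5.2112e+02 -2.7000e-01  1.3372e+02] tooly yaw 44.45 z [ 3.2e-03  5.0e-04 -1.0e+00] F [2.08 1.45 9.28] M [ 0.331 -0.417  0.292] w 0.010414150222126006 79.57013010978699 j [-0.57  0.41  0.57  2.05 -0.32  0.76  0.96]
14.7333 yaw 44.45 tilt [0.0032 0.0006] mean [ 2.93900e+00  1.75800e+00  8.33000e+00  3.97000e-01 -4.03000e-01
  1.19000e-01 -8.50000e-02  5.21113e+02 -3.08000e-01  1.33717e+02] Mz [0.292 0.129 0.051 0.063 0.058] t7 [-0.053 -0.069 -0.183 -0.075 -0.043] w 0.010289967175131559 79.36548471450806
```

>>> send_rows:
  deltas:
    - {"dx":0,"dy":0,"dz":0,"rx":0,"ry":0,"rz":-1}

```text
clock: 14.87
tcp_pos: [0.521, -0.0004, 0.1337]
orientation: [1.24, 2.884, 0.003]
contact_force: [2.2, 1.4, 9.4]
grip_width: 0.0101
gripper_force: 79.6
```

```bash
python3 s.py
```

```text
14.8667 [ 5.2101e+02 -4.0000e-01  1.3372e+02] tooly yaw 43.48 z [ 3.e-03  5.e-04 -1.e+00] F [2.21 1.38 9.35] M [ 0.239 -0.226  0.224] w 0.010053583840600198 79.56355333328247 j [-0.58  0.41  0.57  2.05 -0.32  0.76  0.95]
```

>>> send_rows:
  deltas:
    - {"dx":0,"dy":0,"dz":0,"rx":0,"ry":0,"rz":-1}

```text
clock: 14.95
tcp_pos: [0.5209, -0.0005, 0.1337]
orientation: [1.266, 2.873, 0.002]
contact_force: [2.1, 0.6, 8.0]
grip_width: 0.0109
gripper_force: 79.4
```

```bash
python3 s.py
```

```text
14.95 [520.86  -0.53 133.68] tooly yaw 42.44 z [ 2.7e-03  3.0e-04 -1.0e+00] F [2.1  0.65 8.03] M [ 0.292 -0.298  0.337] w 0.010894986770423578 79.43848371505737 j [-0.58  0.41  0.58  2.05 -0.32  0.76  0.93]
```

>>> send_rows:
  deltas:
    - {"dx":0,"dy":0,"dz":0,"rx":0,"ry":0,"rz":-1}

```text
clock: 15.03
tcp_pos: [0.5208, -0.0005, 0.1337]
orientation: [1.291, 2.862, 0.002]
contact_force: [2.6, 1.6, 7.2]
grip_width: 0.0103
gripper_force: 79.4
```

```bash
python3 s.py; python3 a.py
```

```text
15.0333 [520.85  -0.53 133.66] tooly yaw 41.45 z [ 2.7e-03  2.0e-04 -1.0e+00] F [2.61 1.64 7.15] M [ 0.27  -0.379  0.381] w 0.010255241609908986 79.37824130058289 j [-0.58  0.41  0.58  2.05 -0.32  0.76  0.92]
15.2333 yaw 41.46 tilt [0.0027 0.0004] mean [ 2.20600e+00  1.30000e+00  7.89700e+00  2.92000e-01 -2.95000e-01
  1.88000e-01 -1.80000e-01  5.20838e+02 -5.23000e-01  1.33630e+02] Mz [0.381 0.192 0.127 0.106 0.132] t7 [-0.153 -0.174 -0.275 -0.164 -0.133] w 0.010172814903510118 79.37102437019348
```

>>> send_rows:
  deltas:
    - {"dx":0.1,"dy":0.1,"dz":0.5,"rx":0,"ry":0,"rz":0}
    - {"dx":0.1,"dy":0.1,"dz":0.5,"rx":0,"ry":0,"rz":-0.7}

```text
clock: 15.45
tcp_pos: [0.5208, -0.0005, 0.1337]
orientation: [1.307, 2.854, 0.001]
contact_force: [5.8, 0.8, 3.0]
grip_width: 0.0107
gripper_force: 78.8
```

```bash
python3 s.py
```

```text
15.45 [ 5.2077e+02 -4.8000e-01  1.3367e+02] tooly yaw 40.79 z [ 2.5e-03 -2.0e-04 -1.0e+00] F [5.78 0.84 2.97] M [ 0.246 -0.892  0.459] w 0.010741815358150148 78.80180239677429 j [-0.59  0.41  0.58  2.05 -0.32  0.76  0.91]
```

>>> send_rows:
  deltas:
    - {"dx":0,"dy":0,"dz":0,"rx":0,"ry":0,"rz":-0.7}

```text
clock: 15.53
tcp_pos: [0.5209, -0.0005, 0.1337]
orientation: [1.325, 2.846, 0.001]
contact_force: [6.2, 1.6, 2.2]
grip_width: 0.0101
gripper_force: 78.8
```

```bash
python3 s.py; python3 a.py
```

```text
15.5333 [ 5.2086e+02 -4.6000e-01  1.3368e+02] tooly yaw 40.06 z [ 2.6e-03 -2.0e-04 -1.0e+00] F [6.25 1.6  2.17] M [ 0.283 -0.941  0.454] w 0.010095823416987918 78.81687641143799 j [-0.59  0.41  0.59  2.05 -0.33  0.76  0.9 ]
15.7333 yaw 40.07 tilt [ 0.0025 -0.0001] mean [ 5.02000e+00  1.29000e+00  2.51200e+00  2.78000e-01 -9.43000e-01
  2.90000e-01 -2.80000e-01  5.20856e+02 -4.07000e-01  1.33648e+02] Mz [0.454 0.286 0.216 0.253 0.242] t7 [-0.272 -0.276 -0.341 -0.266 -0.247] w 0.01017620464022161 78.72626423835754
```

>>> send_rows:
  deltas:
    - {"dx":0,"dy":0,"dz":0,"rx":0,"ry":0,"rz":0}
    - {"dx":0,"dy":0,"dz":0,"rx":0,"ry":0,"rz":0}
    - {"dx":0,"dy":0,"dz":0,"rx":0,"ry":0,"rz":0}
    - {"dx":0,"dy":0,"dz":0,"rx":0,"ry":0,"rz":0}
  jaw: 40

```text
clock: 16.12
tcp_pos: [0.5185, -0.0009, 0.1328]
orientation: [-1.326, -2.846, 0.002]
contact_force: [0.5, -0.4, 0.1]
grip_width: 0.04
gripper_force: 0.0
```

>>> send_rows:
  deltas:
    - {"dx":0,"dy":0,"dz":15,"rx":0,"ry":0,"rz":0}
    - {"dx":0,"dy":0,"dz":45,"rx":0,"ry":0,"rz":0}
    - {"dx":0,"dy":0,"dz":80,"rx":0,"ry":0,"rz":0}
    - {"dx":0,"dy":0,"dz":90,"rx":0,"ry":0,"rz":0}
    - {"dx":0,"dy":0,"dz":90,"rx":0,"ry":0,"rz":0}

```text
clock: 16.53
tcp_pos: [0.5211, -0.0007, 0.2259]
orientation: [1.325, 2.844, 0.005]
contact_force: [0.6, -0.6, 0.1]
grip_width: 0.0401
gripper_force: 0.0
```

```bash
python3 s.py;  python3 w.py wr3; python3 m3.py wr3; python3 - <<'E'
from h import *
f,o=pickle.load(open("wr3.pkl","rb")); P=cloud(f)
b=(f["frame"].max(2)<50)&(P[...,2]>.136)&(P[...,2]<.152)&(np.hypot(P[...,0]-.52,P[...,1])<.066)
n,l,s,c=cv2.connectedComponentsWithStats(b.astype(np.uint8)); q=P[l==1+np.argmax(s[1:,4])]; print(len(q),cv2.minAreaRect((q[:,:2]*1000).astype(np.float32)),np.median(q[:,2]))
E
```

```text
16.5333 [521.08  -0.72 225.87] tooly yaw 40.04 z [ 0.0048  0.0016 -1.    ] F [ 0.63 -0.59  0.1 ] M [-0.007  0.001 -0.008] w 0.040144857533268574 0.0 j [-0.67  0.27  0.66  1.98 -0.21  0.95  0.8 ]
[ 5.19916088e-01 -4.85335620e-04  2.24030000e-01] [0.47098915 0.05642505 0.35614675] [[0.766, 0.611, 0.199], [0.643, -0.731, -0.229], [0.005, 0.303, -0.953]] neck px (np.float64(321.73360485959034), np.float64(238.36833404430064)) cap px (np.float64(104.33680706386477), np.float64(357.66028981725736))
disc n [-0.0036  0.0044  1.    ] z at axis 0.1155 4828 ((520.5712890625, -0.8526675701141357), 38.845455169677734)
bar yaw -40.34 y at .5203 0.0047 z 0.1431 slope 0.0069 xmin 0.4824869214391593 670
2779 ((520.704833984375, -1.1764068603515625), (12.08841323852539, 119.12324523925781), 41.82765197753906) 0.1428875022761886
```

View pics/wr3c.png

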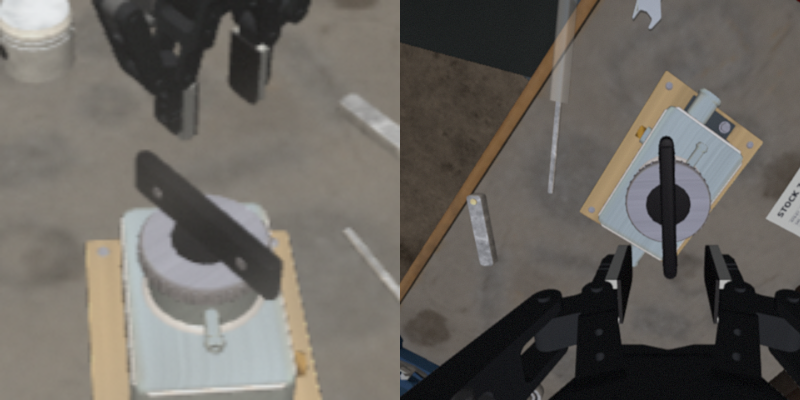

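The cap sits level and centred in the neck, turned about 54°, with the gripper clear: bar from (137,155) to (280,295) in the side crop. The twist while turning reached about 0.45 N m.

```bash
python3 -c "
from bench import r
print(r.hand_in())"
```

```text
the job is handed in; nothing more can be done
None
```

I fitted the filler cap, turned it about 0.94 rad clockwise to hand-tight by feel (about 0.45 N m while turning), let go and handed the job in at about 17 s; no verdict came back, and I inferred the clamp force from the twist rather than measuring it.

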